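# Flip a slide carrier onto the scanner table

### The job

The slide carrier lies slide side down in front of the slide scanner. Without gripping or lifting it, push it with the fingertips against the low front edge of the scanner's loading table until it tips up on edge and flips over onto the table, slide side up; then push it home, square and flush against the housing at the back of the table and not overhanging the table's sides. Leave the two vials and the specimen cup standing where they are.

Things in the scene. Friction and masses are not known exactly. Their poses are not given: they have to be found in the camera images.
- scanner: Slide scanner, fixed: aluminium loading table 8 mm high, 80 mm deep (x), 150 mm wide (y), with a white housing 30 mm high, 55 mm deep behind it. Origin on the worktop at the middle of the table's square front edge; x points to the back across the table, y left, z up. The table top is x = 0 to 80 mm, z = 8 mm; the housing's upright front face at x = 80 mm is the back stop.
- carrier: Slide carrier, loose: grey plastic plate 70 (x) by 96 (y) by 10 mm (z), about 90 g, two glass slides in one face, the other face plain. Origin: middle of the 70 x 96 outline in the plane of the slide face; z points out of the plain back: up at the start, down at the end. x points roughly at the scanner at the start.
- carrier_centre (a point): Centre of the carrier, half-way through its thickness.
- carrier_far_edge (a point): Middle of the carrier's edge that faces the scanner at the start (35 mm from its centre along its x, half-way through the thickness).
- carrier_near_edge (a point): Middle of the carrier's opposite edge, which faces away from the scanner at the start. Along this edge the slide face is bevelled at 45 degrees, 8 mm by 8 mm, so at the start the edge overhangs: only its top 2 mm stand at full length, and a fingertip pushed in low bears up against the sloping underside.
- vial_a_centre (a point): Centre of a small vial standing on the worktop, 25 mm across, 49 mm high, left of the carrier. A bystander.
- vial_b_centre (a point): Centre of a like vial, 25 mm across, 49 mm high, standing to the right of the scanner. A bystander.
- cup_centre (a point): Centre of a specimen cup, 58 mm across, 59 mm high, standing right of the carrier. A bystander.
Things that resemble listed ones, but are neither listed nor needed, are in the scene too. Of the things that look like the carrier, take the one that is farthest from the robot's base at the start.

How it is judged:
By the outcome, as a careful person would: the job done as asked, in the order asked, and still so for the second after the job is handed in, with the robot touching nothing.
It also fails if it takes over 48 s, if anything falls off the work surface, if the arm or the gripper's body presses on something with over 40 N, if the wrist force passes 120 N, or if a joint passes its speed limit or range.

### The arm

A 6-joint arm with a two-finger parallel gripper is mounted at the origin on a cart in front of the work surface, level with it; the furniture and walls round the work are solid. World frame = base frame: x ahead of the robot, y to its left, z up, the work surface at z = 0. Lengths are in m, angles in degrees, forces in N, time in s.
With the tool pointing down it reaches from about 0.375 to 0.75 m from the base axis. Payload 9 kg.
Tool frame: the origin (TCP) lies where the fingers leave the gripper's body, on its centre line; the fingertips stand 73 mm ahead of it and the grasp point (between the pads) lies 54 mm ahead of it (robot.tip_reach is the distance from the TCP to the fingertips, in m); z points along the fingers, y is the direction in which the jaws open and shut (so a half turn about z gives the same grasp; the last joint's range is limited). The gripper opens to 85 mm and grips with 20 to 120 N. Pads are 22 mm wide; open, the fingers measure 114 mm over their backs; the gripper's body (76 mm by 85 mm) begins 54 mm behind the grasp point. The pads swing forward as they close: fully open they stand 13 mm farther back than shut.
Start: joints at [-78.593, 5.964, 5.575, 89.605, 0, 77.527], TCP at [0.243, -0.549, 0.304] pointing down, gripper open.
Joint ranges: [-171.21, 171.21], [-48.23, 106.86], [-62.78, 66.21], [-105.2, 120.99], [-86.42, 89.51], [-180, 180]. Speed limits (degrees/s): [127.2, 127.2, 147.25, 180, 180, 180].

### API

Orientations are given as [roll, pitch, yaw] about the fixed x, y, z axes, in that order (R = Rz(yaw) Ry(pitch) Rx(roll)).
In Python, from plant import robot gives the robot as it stands. Calls block until the motion is done:
- robot.move_pose(position, orientation): joint-space move of the TCP to a pose.
- robot.line_to(position, vel=0.15, rotation=None, guard=None): straight line of the TCP; rotation=None keeps the orientation; vel is the mean speed in m/s. With guard (N) it stops when the force on the tool has changed by that much, and returns True; else False.
- robot.goto_joints(angles): joint-space move.
- robot.set_gripper(opening): finger opening in m; the grip force is fixed at half the most; returns when the fingers have stopped.
- robot.pause(seconds).
- robot.ik(position, orientation): joint angles nearest the present ones, or None.
- robot.observe(): the state.
- robot.grab_frame(name): name is "scene" or "side" or "wrist"; returns the picture (400x640x3 uint8, blue, green, red); there is no depth.
- robot.get_calibration(name): a dict with "vertical_fov" (degrees; the focal length in pixels is half the picture's height over the tangent of half this angle, whatever the lens; pixels are square), "cx", "cy" (the principal point, pixels), "rvec" (rotation vector, rad) and "tvec" (3), from world to camera coordinates, as OpenCV has them. Camera axes: x right, y down, z forward; pixel columns grow to the right and rows downward; lengths in m; the calibration is good to about 2 mm. A picture is of the moment at which its call begins: read the wrist's pose just before it. get_calibration takes no time and is no camera call; for the wrist camera it gives the pose at the moment of the call.
A pose or a line that the arm cannot do raises robot.IKError and nothing moves.
- robot.job_done(): hands the job in, once; it reports no verdict.
The state is a dict: "time": time; "q": joint angles; "qvel": joint speeds; "joint_torque": joint torques, N m; "tool_pos": TCP position; "tcp_rot": TCP orientation; "ft_force": force on the tool from outside, world axes, zero at the start; "torque": the same for the moment, N m; "gripper_width": finger opening in m.
Only numpy, scipy, OpenCV 4.12 (cv2) and the standard library are available. Lean on these libraries where they do the work, as an engineer would, in place of code of your own. Each camera call takes 0.05 s, during which the arm holds its last target. There are 200 camera calls.

## Working session

There is one attempt and no reset: what is moved stays moved. The work goes in short steps, each a Python script; the robot and the scene stay as the last script left them, time stands still between calls to the robot, and variables do not carry over. Pictures are saved under pics/ and viewed, about 8 in all and at most 12, crops included, and the job is handed in when it is done.

```bash
mkdir -p pics; ls
python3 - <<'E'
from plant import robot
import cv2
for n in ("scene","side"):
    cv2.imwrite(f"pics/{n}0.png",robot.grab_frame(n)); print(n,robot.get_calibration(n))
s=robot.observe();print(s["time"],s["tool_pos"],s["tcp_rot"])
E
```

```text
pics
scene {'vertical_fov': 44.77389182408123, 'cx': 319.6339297804416, 'cy': 204.49528727907548, 'rvec': array([ 1.96475036, -1.03551407,  0.55081231]), 'tvec': array([-0.31443382,  0.32647452,  0.54552106])}
side {'vertical_fov': 47.910056883422925, 'cx': 321.9247840432587, 'cy': 192.5849254354846, 'rvec': array([ 2.23651986, -0.12744288,  0.08615151]), 'tvec': array([-0.57701036,  0.07932041,  0.97969056])}
0.1 [ 0.24287111 -0.54842267  0.30319407] [-1.79934046e+02 -1.39892942e-02  2.38822443e+01]
```

View pics/scene0.png

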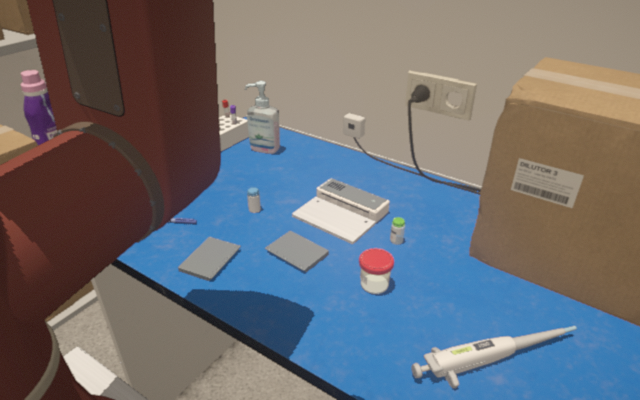

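View pics/side0.png

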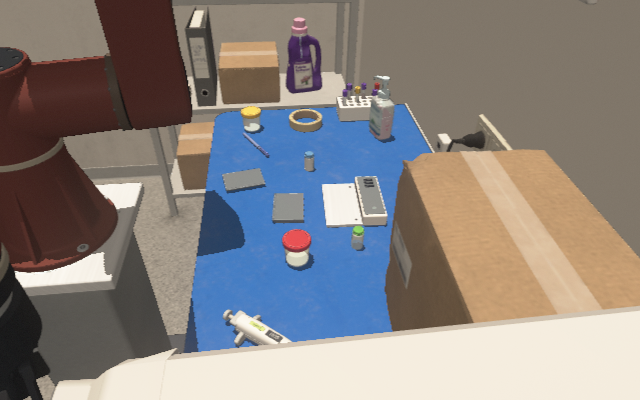

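Candidates: the grey plates at scene (297,251) and (210,258), which are side (289,208) and (244,180). The one in front of the scanner looks farther from the base. The vials are at scene (254,200) and (398,230), the cup at (376,270). I'll measure these now.

```bash
cat > h.py <<'E'
import numpy as np, cv2
from plant import robot
def cal(n):
    c=robot.get_calibration(n); f=200/np.tan(np.radians(c["vertical_fov"]/2))
    return np.array([[f,0,c["cx"]],[0,f,c["cy"]],[0,0,1]]),cv2.Rodrigues(np.array(c["rvec"]))[0],np.array(c["tvec"]).ravel()
def ray(C,px,z):
    K,R,t=C; px=np.atleast_2d(np.asarray(px,float))
    d=(np.c_[px,np.ones(len(px))]@np.linalg.inv(K).T)@R
    o=-R.T@t
    return o+d*((z-o[2])/d[:,2])[:,None]
def proj(C,P):
    K,R,t=C; p=(np.atleast_2d(P)@R.T+t)@K.T
    return p[:,:2]/p[:,2:]
def region(im,seed,tol=14):
    m=np.zeros((im.shape[0]+2,im.shape[1]+2),np.uint8)
    cv2.floodFill(im.copy(),m,tuple(seed),0,(tol,)*3,(tol,)*3,cv2.FLOODFILL_FIXED_RANGE|cv2.FLOODFILL_MASK_ONLY|(255<<8))
    return m[1:-1,1:-1]
def rect(C,m,z):
    c=max(cv2.findContours(m,cv2.RETR_EXTERNAL,cv2.CHAIN_APPROX_NONE)[0],key=cv2.contourArea)
    P=ray(C,c[:,0,:],z)[:,:2]
    (cx,cy),(w,h),a=cv2.minAreaRect((P*1000).astype(np.float32))
    return np.round([cx,cy,w,h,a],1)
E
python3 - <<'E'
from h import *
S={"scene":dict(A=(297,251),B=(210,258),T=(335,216)),"side":dict(A=(289,208),B=(244,180),T=(340,205))}
for n in S:
    im=cv2.imread(f"pics/{n}0.png");C=cal(n)
    print(n,"cam",-C[1].T@C[2])
    for k,s in S[n].items():
        m=region(im,s,22); print(n,k,im[s[1],s[0]],m.sum()//255,rect(C,m,0.008 if k=="T" else 0.010))
P={"scene":dict(va=(254,191),vb=(398,222),cup=(376,259)),"side":dict(va=(309,154),vb=(358,231),cup=(296,240))}
for n in P:
    C=cal(n)
    for k,p in P[n].items(): print(n,k,ray(C,p,0.059 if k=="cup" else 0.049)[0].round(3))
sc=cv2.imread("pics/scene0.png")[180:300,180:420]; sd=cv2.imread("pics/side0.png")[140:270,210:400]
a=cv2.resize(sc,(768,384),interpolation=2);b=cv2.resize(sd,(768,525),interpolation=2)[130:330]
cv2.imwrite("pics/crop.png",np.vstack([a,b]))
E
```

```text
scene cam [-0.04435115 -0.41016788  0.57692526]
scene A [149 152 154] 1249 [502.3  14.4  94.7  69.4  84.7]
scene B [146 150 152] 1313 [398.1 130.8  95.1  68.3  10.9]
scene T [215 226 235] 1685 [625.9  15.  148.   78.9  87.2]
side cam [ 0.47297898 -0.78354494  0.67924552]
side A [143 148 148] 768 [503.1  16.5  93.7  67.1  85. ]
side B [142 147 146] 614 [399.7 132.7  94.1  67.5  11. ]
side T [235 243 247] 1322 [627.1  17.2 147.7  78.5  86.8]
scene va [0.563 0.165 0.049]
scene vb [ 0.633 -0.123  0.049]
scene cup [ 0.508 -0.145  0.059]
side va [0.568 0.168 0.049]
side vb [ 0.639 -0.125  0.049]
side cup [ 0.511 -0.148  0.059]
```

View pics/crop.png

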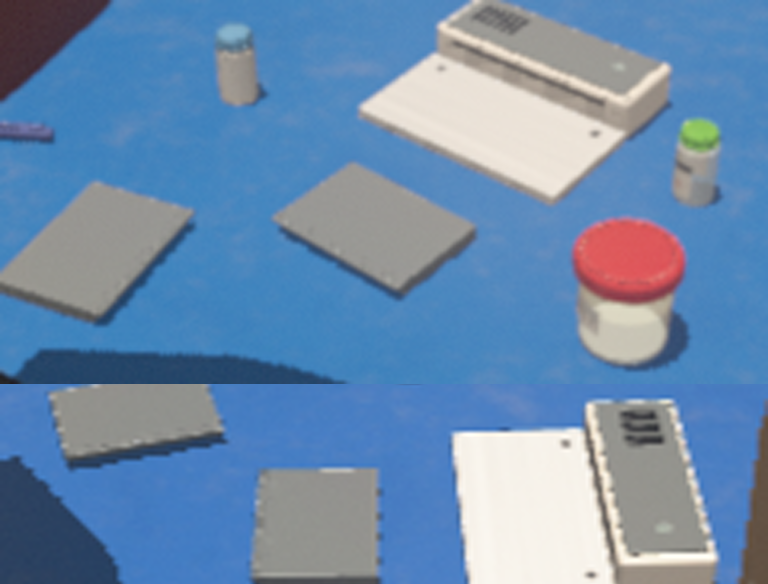

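Carrier A is the target: about 0.503 m from the base, against 0.42 m for the decoy B, and both measure about 96x70. It is at (502, 15) mm with yaw -5.2°. The scanner's front edge middle is at (586.6, 18) mm with yaw -3°. The vials and cup are clear of the path. Next I'll check IK, then approach and touch down behind the near edge.

```bash
cat >> h.py <<'E'
O=np.array([0.5866,0.0181]); YAW=-3.0
c_,s_=np.cos(np.radians(YAW)),np.sin(np.radians(YAW)); RS=np.array([[c_,-s_],[s_,c_]])
YS=-0.006; L=robot.tip_reach
def tcp(fx,fz,al=12,ys=YS):
    """TCP pose putting the leading fingertip corner at scanner-frame x=fx, height fz; tips leaning forward by al deg"""
    a=np.radians(al); x=fx-0.011*np.cos(a)-L*np.sin(a); z=fz-0.011*np.sin(a)+L*np.cos(a)
    p=O+RS@[x,ys]
    return [p[0],p[1],z],[180,al,YAW+180]
def corner(al=12):
    p=np.array(robot.observe()["tool_pos"]); a=np.radians(al); q=RS.T@(p[:2]-O)
    return np.array([q[0]+0.011*np.cos(a)+L*np.sin(a), p[2]+0.011*np.sin(a)-L*np.cos(a)])
def st():
    o=robot.observe(); return "t",round(o["time"],2),"F",np.round(o["ft_force"],1),"q",np.round(o["q"],0),"w",round(o["gripper_width"],4)
E
python3 - <<'E'
from h import *
print(L)
for fx,fz,al in ((-.15,.12,12),(-.15,.006,12),(-.12,.006,12),(-.07,.04,12),(-.01,.06,12),(-.03,.011,0),(.02,.011,0)):
    q=robot.ik(*tcp(fx,fz,al)); print(fx,fz,al,None if q is None else np.round(q))
robot.set_gripper(0.055)
robot.move_pose(*tcp(-.15,.09)); print(*st())
f0=np.array(robot.observe()["ft_force"])
robot.line_to(tcp(-.15,.025)[0],vel=.12)
print(robot.line_to(tcp(-.15,-.012)[0],vel=.025,guard=4), corner(), *st())
cv2.imwrite("pics/side1.png",cv2.resize(robot.grab_frame("side")[130:270,190:410],(770,490),interpolation=2))
E
```

```text
0.0726
-0.15 0.12 12 [-17. -45. -48.  75.   3. -14.]
-0.15 0.006 12 [-17. -43. -59.  63.   3. -14.]
-0.12 0.006 12 [-16. -35. -54.  59.   3. -13.]
-0.07 0.04 12 [-14. -25. -43.  60.   2. -11.]
-0.01 0.06 12 [-13. -13. -32.  59.   2. -10.]
-0.03 0.011 0 [-12.   1. -22.  66.   0.  -9.]
0.02 0.011 0 [-11.  10. -13.  67.   0.  -8.]
t 2.71 F [ 0.2 -0.4 -0.4] q [-17. -45. -51.  72.   3. -14.] w 0.055
True [-0.15002326 -0.00019592] t 4.38 F [-3.4  0.2  6.1] q [-17. -43. -59.  62.   3. -14.] w 0.0552
```

View pics/side1.png

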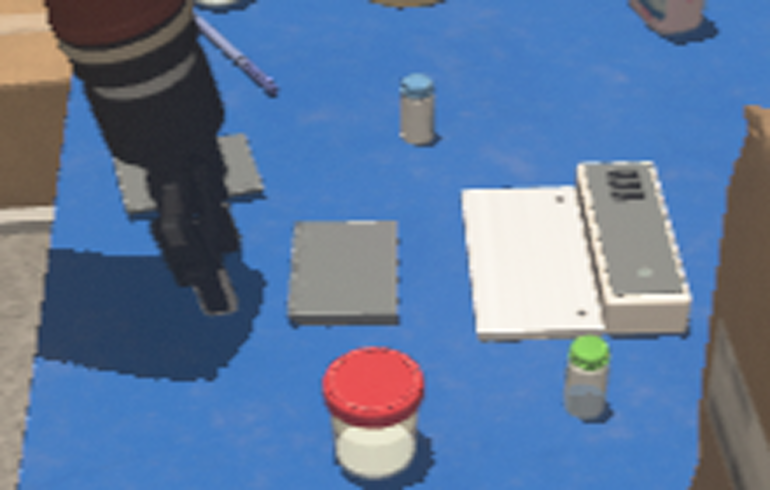

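The gripper stands behind the near edge and the carrier hasn't moved. Touchdown says the tips are about 5 mm shorter at this opening, which fits the swing of the pads. Next I push forward to the table edge under guard.

```bash
sed -i 's/L=robot.tip_reach/L=robot.tip_reach-0.005/' h.py
python3 - <<'E'
from h import *
print(corner())
z=corner()[1]+.0015
robot.line_to(tcp(-.15,z)[0]); print(*st())
robot.line_to(tcp(-.127,z)[0],vel=.08)
print(robot.line_to(tcp(-.05,z)[0],vel=.035,guard=6),corner(),*st())
cv2.imwrite("pics/side2.png",cv2.resize(robot.grab_frame("side")[130:270,190:410],(770,490),interpolation=2))
E
```

```text
[-0.15108001  0.00468076]
t 4.68 F [ 0.  -0.6 -0. ] q [-17. -42. -59.  62.   3. -14.] w 0.0548
True [-0.06869839  0.00543241] t 6.65 F [0.8 0.2 0.3] q [-14. -21. -45.  55.   2. -11.] w 0.055
```

View pics/side2.png

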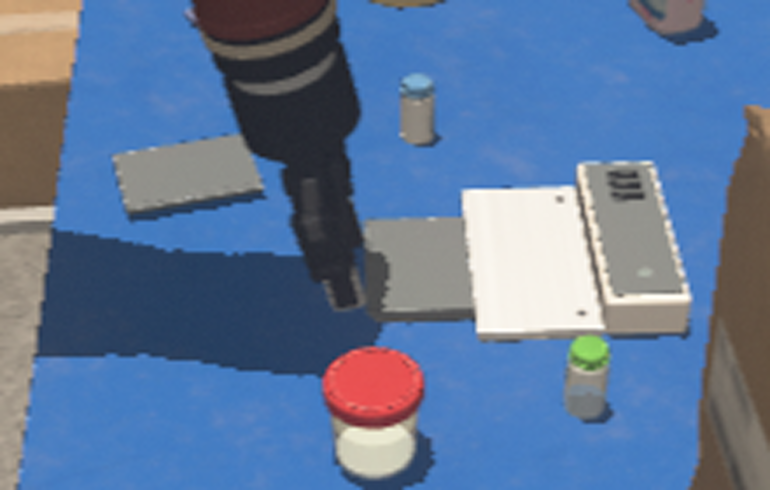

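The carrier is against the table edge, with contact at x = -68.7 mm where I expected -69.5. Now the first part of the tipping arc, logging forces.

```bash
cat >> h.py <<'E'
def plate(th):
    """side-view plate corners (mm, scanner x,z) at tilt th while pivoting on the table's edge"""
    t=np.radians(th); c,s=np.cos(t),np.sin(t)
    if c>=.8: p0=-8*s/c
    else: p0=-10*s+(8-10*c)/s*c
    g=lambda u,v: np.array([p0-u*c+v*s, u*s+v*c])
    return np.array([g(0,0),g(62,0),g(70,8),g(70,10),g(0,10)])
def finger(th,m,al=12):
    """leading corner (m) so the finger face touches the plate, m mm below its overhang corner B"""
    P=plate(th); z0=P[2,1]-m; zs=np.linspace(z0,z0+35,200); best=1e9
    Q=np.vstack([P,P[:1]])
    for i in range(5):
        a,b=Q[i],Q[i+1]
        if abs(b[1]-a[1])<1e-6: continue
        w=(zs-a[1])/(b[1]-a[1]); k=(w>=0)&(w<=1)
        if k.any(): best=min(best,np.min(a[0]+w[k]*(b[0]-a[0])+(zs[k]-z0)*np.tan(np.radians(al))))
    return np.array([best,z0])/1000
def arc(ths,ms,bias,vel=.05):
    for th,m in zip(ths,ms):
        f=finger(th,m); robot.line_to(tcp(f[0]+bias,f[1])[0],vel=vel)
        o=robot.observe(); print(th,m,(1e3*f).round(1),(1e3*corner()).round(1),np.round(o["ft_force"],1),round(o["time"],2))
E
python3 - <<'E'
from h import *
arc([0,4,8,12,17,22],[2.8,2.8,2.8,3,3.5,4],.0028)
cv2.imwrite("pics/side3.png",cv2.resize(robot.grab_frame("side")[130:270,190:410],(770,490),interpolation=2))
E
```

```text
0 2.8 [-69.4   5.2] [-67.7   4.8] [-10.1  -0.5   7.8] 6.95
4 2.8 [-69.2  10.1] [-67.7   9.2] [-7.3  0.7  0.2] 7.2
8 2.8 [-68.7  14.9] [-67.1  14.3] [-8.4  0.   0.8] 7.45
12 3 [-67.9  19.4] [-66.3  18.9] [-8.8  1.3  1.8] 7.7
17 3.5 [-66.3  24.6] [-64.8  24.1] [-9.9  0.4  2.7] 7.96
22 4 [-64.3  29.6] [-63.1  29. ] [-13.2   0.4   4.6] 8.22
```

View pics/side3.png

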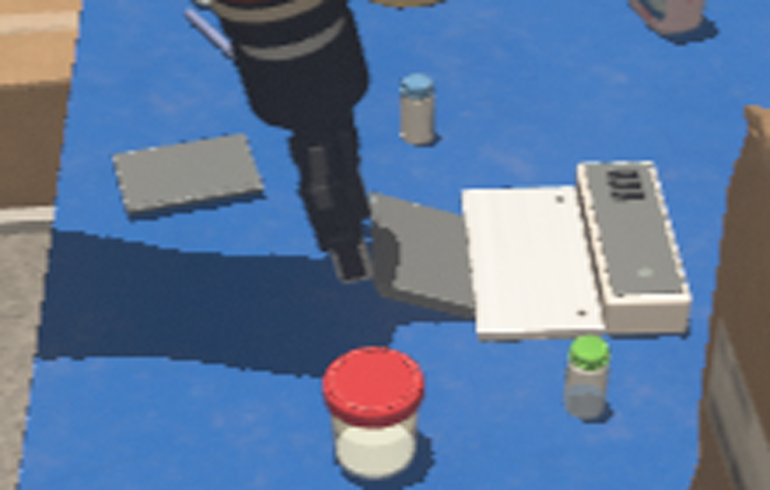

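The near edge is up at about 20°, with about 13 N of push. Continuing the arc.

Run:
```python
from h import *
arc([28,34,40,47,54,62],[5,7,9,12,14,16],.0022)
cv2.imwrite("pics/side4.png",cv2.resize(robot.grab_frame("side")[130:270,190:410],(770,490),interpolation=2))
```

```text
28 5 [-61.2  34.9] [-60.7  34.5] [-15.4   0.9   6.6] 8.53
34 7 [-57.6  38.8] [-55.3  39.2] [-2.   0.2  1.2] 8.79
40 9 [-53.7  42.1] [-50.9  42.8] [-2.8 -0.   2.1] 9.04
47 12 [-48.3  44.7] [-46.8  44.9] [-12.5   0.9   9.8] 9.31
54 14 [-42.4  47.3] [-39.7  47.6] [-0.5  0.   0.5] 9.59
62 16 [-35.1  49.6] [-32.5  49.7] [-0.5  0.1 -0.2] 9.89
```

View pics/side4.png

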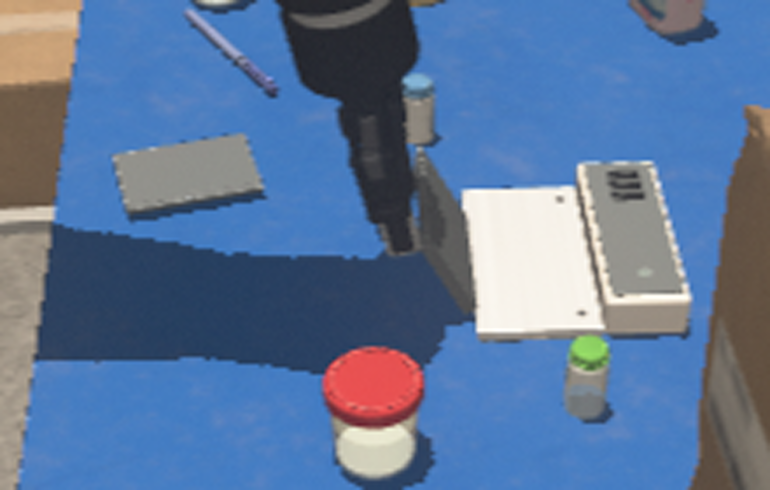

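It's at about 62° and following the model. Next I take it to vertical and over, then look.

Run:
```python
from h import *
arc([70,78,86,90],[16,16,16,16],.002)
z=corner()[1]
for x in (.0,.01,.02,.03):
    robot.line_to(tcp(x,z+.002)[0],vel=.05); o=robot.observe(); print(x,np.round(o["ft_force"],1),o["time"])
robot.pause(.3)
robot.line_to(tcp(-.06,z+.015)[0],vel=.2); print(*st())
cv2.imwrite("pics/side5.png",cv2.resize(robot.grab_frame("side")[130:270,190:410],(770,490),interpolation=2))
cv2.imwrite("pics/side5f.png",robot.grab_frame("side"));cv2.imwrite("pics/scene5f.png",robot.grab_frame("scene"))
```

```text
70 16 [-27.7  52.5] [-25.3  52.7] [-0.2 -0.   0.6] 10.25
78 16 [-20.   54.1] [-17.7  54.2] [ 0.3 -0.5  0.1] 10.56
86 16 [-13.3  54.4] [-11.1  54.4] [ 0.   0.3 -0.3] 10.84
90 16 [-10.  54.] [-8.  53.9] [-0.3  0.3 -0.1] 11.09
0.0 [0.  0.3 0.5] 11.4083
0.01 [ 0.4 -0.7 -0.8] 11.7583
0.02 [-0.9  0.5 -0.1] 12.1083
0.03 [ 1.3 -0.2 -0.3] 12.4583
t 13.37 F [-0.   0.2  0.3] q [-14. -23. -40.  62.   2. -11.] w 0.0551
```

View pics/side5.png

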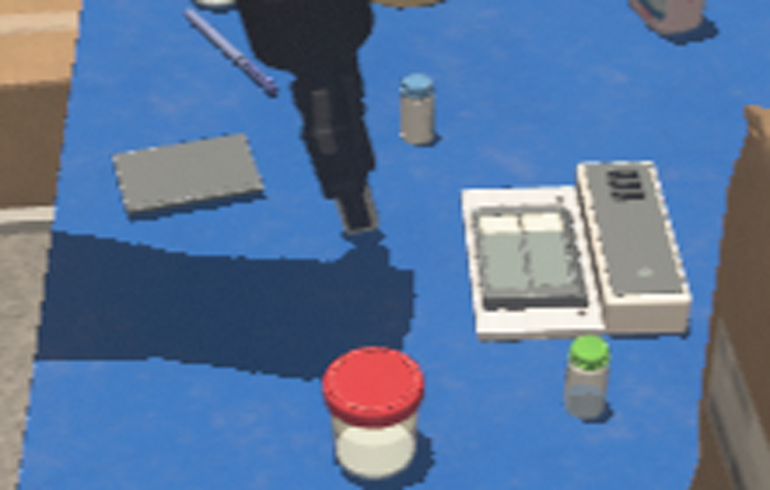

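It has flipped onto the table, slides up, about 5–8 mm short of the housing. Next I push it home with the tool vertical and the tips at z of about 12.5 mm.

Run:
```python
from h import *
p,r=tcp(-.04,.05,0); robot.line_to(p,vel=.12,rotation=r)
robot.line_to(tcp(-.04,.0125,0)[0],vel=.08); print(corner(0),*st())
robot.line_to(tcp(-.012,.0125,0)[0],vel=.06,guard=5)
print(robot.line_to(tcp(.025,.0125,0)[0],vel=.025,guard=12),corner(0),*st())
c=corner(0)
robot.line_to(tcp(c[0]+.002,.0125,0)[0],vel=.02,guard=25); print(corner(0),*st()); robot.pause(.2); print(*st())
robot.line_to(tcp(-.05,.0125,0)[0],vel=.08); robot.line_to(tcp(-.10,.12,0)[0],vel=.2); print(*st())
side=robot.grab_frame("side");scene=robot.grab_frame("scene")
cv2.imwrite("pics/side6f.png",side);cv2.imwrite("pics/scene6f.png",scene)
a=cv2.resize(side[170:250,300:400],(750,600),interpolation=2)[:300*2]
b=cv2.resize(scene[165:255,280:420],(750,482),interpolation=2)
cv2.imwrite("pics/fin.png",cv2.resize(np.vstack([a,b]),(420,598)))
```

```text
[-0.04015994  0.01234971] t 14.72 F [ 0.2  0.5 -0.2] q [-12.  -0. -24.  66.   0.  -9.] w 0.0551
True [0.01070779 0.01168544] t 16.28 F [ 0.4 -0.1 -0.4] q [-12.   9. -15.  66.  -0.  -9.] w 0.0553
[0.01124431 0.01158876] t 16.56 F [-7.3 -0.7  1.6] q [-12.   9. -15.  67.  -0.  -9.] w 0.055
t 16.76 F [-7.6  0.2  1.8] q [-12.   9. -15.  67.  -0.  -9.] w 0.0551
t 18.43 F [-0.5 -0.7 -0.4] q [-14. -15. -27.  79.  -0. -11.] w 0.0552
```

View pics/fin.png

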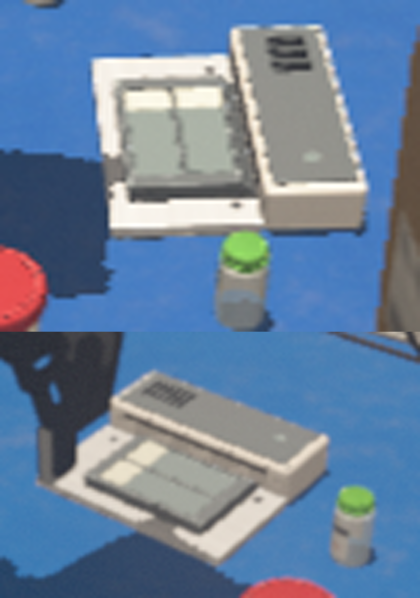

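Both views show the carrier slides up and against the housing. The stop came at x = 11 mm, where 10 mm plus the 0.75 mm offset was expected. I'll move the arm clear and check squareness numerically.

Run:
```python
from h import *
robot.move_pose([0.40,-0.30,0.25],[180,0,150])
side=robot.grab_frame("side");C=cal("side"); cv2.imwrite("pics/side7.png",side)
g=cv2.cvtColor(side,cv2.COLOR_BGR2GRAY).astype(float)
def w(x,y,z): return np.r_[O+RS@[x,y],z]
def edge(x,z,ys,sgn,r=.008):
    out=[]
    for y in ys:
        xs=np.linspace(x-r,x+r,81); px=proj(C,[w(a,y,z) for a in xs]).astype(np.float32)
        v=cv2.remap(g.astype(np.float32),px[:,:1],px[:,1:],cv2.INTER_LINEAR).ravel()
        d=sgn*np.gradient(cv2.GaussianBlur(v[:,None],(1,9),2).ravel()); out.append(xs[d.argmax()])
    p=np.polyfit(ys,out,1); res=np.array(out)-np.polyval(p,ys); k=abs(res)<.0015
    p=np.polyfit(np.array(ys)[k],np.array(out)[k],1)
    return "deg %.2f x(mid) %.1f mm n %d"%(-np.degrees(np.arctan(p[0])),1e3*np.polyval(p,YS),k.sum())
ys=np.linspace(-.045,.035,30)
print("carrier front bottom",edge(.010,.008,ys,-1))
print("table front",edge(0,.008,np.r_[np.linspace(-.065,.065,30)],1))
print("housing top front",edge(.080,.030,np.linspace(-.065,.065,30),1,.005))
print(*st())
cv2.imwrite("pics/fin2.png",cv2.resize(side[170:250,300:400],(750,600),interpolation=2))
```

```text
carrier front bottom deg -0.05 x(mid) 11.8 mm n 30
table front deg 0.28 x(mid) 0.4 mm n 30
housing top front deg 0.20 x(mid) 80.3 mm n 30
t 19.84 F [-0.5  0.2 -0.6] q [-52. -12. -17.  85.   0. -22.] w 0.0547
```

View pics/fin2.png

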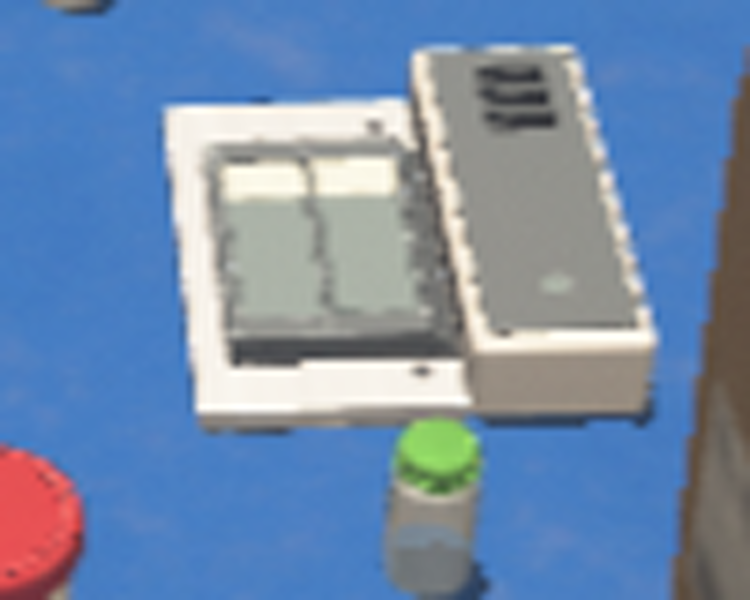

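The carrier is flush, but its yaw matches my finger line (-3.05°), while the scanner's edges now read about -2.76°. There's time for one more push at the corrected yaw before handing in.

```bash
sed -i 's/YAW=-3.0/YAW=-2.76/' h.py
python3 - <<'E'
from h import *
robot.move_pose(*tcp(-.04,.07,0))
robot.line_to(tcp(-.04,.0125,0)[0],vel=.1)
robot.line_to(tcp(.004,.0125,0)[0],vel=.08)
print(robot.line_to(tcp(.02,.0125,0)[0],vel=.02,guard=12),corner(0))
c=corner(0)
robot.line_to(tcp(c[0]+.003,.0125,0)[0],vel=.02,guard=25); robot.pause(.2); print(*st())
robot.line_to(tcp(-.05,.0125,0)[0],vel=.1); robot.line_to(tcp(-.10,.15,0)[0],vel=.25)
robot.move_pose([0.40,-0.30,0.25],[180,0,150])
side=robot.grab_frame("side");C=cal("side"); g=cv2.cvtColor(side,cv2.COLOR_BGR2GRAY).astype(np.float32)
ys=np.linspace(-.045,.035,30)
def edge(x,z,ys,sgn,r):
    out=[]
    for y in ys:
        xs=np.linspace(x-r,x+r,81); px=proj(C,[np.r_[O+RS@[a,y],z] for a in xs]).astype(np.float32)
        v=cv2.remap(g,px[:,:1],px[:,1:],cv2.INTER_LINEAR); d=sgn*np.gradient(cv2.GaussianBlur(v,(1,9),2).ravel()); out.append(xs[d.argmax()])
    p=np.polyfit(ys,out,1); return round(-np.degrees(p[0]),2),round(1e3*np.polyval(p,YS),1)
print("carrier",edge(.01,.008,ys,-1,.008),"table",edge(0,.008,np.linspace(-.065,.065,30),1,.008),"housing",edge(.08,.03,np.linspace(-.065,.065,30),1,.005))
P=dict(va=(309,154),vb=(358,231),cup=(296,240))
s0=cv2.imread("pics/side0.png").astype(int)
for k,(x,y) in P.items(): print(k,"change",abs(side[y-12:y+25,x-14:x+14].astype(int)-s0[y-12:y+25,x-14:x+14]).mean().round(1))
print(*st())
robot.job_done()
E
```

```text
True [0.01069098 0.01176386]
t 23.64 F [-12.2   0.1   5.6] q [-12.   9. -15.  67.  -0.  -9.] w 0.0551
carrier (np.float64(-0.77), np.float64(11.6)) table (np.float64(-0.08), np.float64(0.4)) housing (np.float64(-0.14), np.float64(80.3))
va change 1.1
vb change 1.5
cup change 1.1
t 26.45 F [ 0.2  0.5 -0.3] q [-52. -12. -17.  85.   0. -22.] w 0.0546
the job is handed in; nothing more can be done
```

The carrier flipped onto the loading table slide side up and was pushed home against the housing. I handed the job in at about 26 s. Its squareness is not certain, because my last angle check disagreed with an earlier one.

- **Flip:** I took the grey plate farthest from the base, pushed it against the table's front edge with two spread fingertips, and tipped it up and over along an arc. I never gripped it, and the logged wrist forces peaked at about 17 N.
- **Flush:** Two pushes with the tool vertical both stopped at x ≈ 10.7 mm. A carrier flush at 80 mm should give 10 mm plus a known 0.75 mm offset, so it is firmly against the housing. The camera put its front edge at 11.6 mm, about 1 mm too far back, which I take as measurement bias.
- **Square:** After the first push the carrier measured about 0.3° off the table edges, so I pushed again with the tool's angle corrected. The camera then read about 0.7° off, using a cruder fit without outlier rejection. That would be about 1 mm over the carrier's 96 mm width. I handed the job in without resolving this.
- **Sides:** The carrier sits within the table's sides, with about 20 mm or more to spare by my measurements.
- **Bystanders:** The vials and cup look unchanged between the first and last pictures. The arm was clear and touching nothing at the end.

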